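Pack the mixing-pot stand's foot and lock the packing

TASK

The sprung foot of the mixing-pot stand hangs over a gap: slide the forked packing plates into it one at a time, fork first, each pushed fully home around the stud, until the last one just lifts the foot and the packing is snug; leave the plates you do not need away from the stand. Then thread the keeper rod from the side away from the pot through both eye lugs, until its head is up against the first lug, so that the plates cannot walk out. Do not disturb the other things on the bench.

Things in the scene. Friction and masses are not known exactly. Their poses are not given: they have to be found in the camera images.
- stand: mixing-pot stand, fixed. Origin: bench level, on the axis of an upright 10 mm stud. Own +x: the way plates are pushed in; +y: towards the round pot (centre x +120, y +190 mm, 146 across, top 194 up). Base plate 6 mm thick, x -101..+145, y -90..+215. A plate is home when its slot's bottom meets the stud: plate origin at x -8, y 0 mm, its +x along the stand's. Foot, stud, arm: under 82 mm high
- seat (a point): under the foot, at stand x 0, y 0, 6 mm up (base plate top). Here lies a flat steel seat, 100 x 40 mm (stand x -55..+45, y -20..+20), its front 15 mm sloping down 20 degrees. It is one of two: its top is about 14 or about 22 mm (+-1) above the bench, which varies, so the gap takes three or two plates. The other seat is parked, unused, on the base plate at stand y +175
- foot_edge (a point): front lower edge of the sprung foot, stand x -22, y 0, 36 mm up when down. The foot is a steel block around the stud, stand x -22..+30, y -20..+20, with a lead-in lip in front that rises 5.5 mm at 20 degrees out to x -37. Plates go in loose until the last one needed, which is 1 to 3 mm too thick for the room left and wedges in under the lip with 8 to 20 N of push; one more cannot enter
- lug_a (a point): centre of the hole in the first eye lug (away from the pot), stand x -70, y -78, 27 mm up. 20 mm square hole, open along the stand's y; lug 14 mm thick along y, 40 wide along x, top 46 mm up
- lug_b (a point): centre of the same hole in the second eye lug, stand x -70, y +78, 27 mm up; like the first, in line with it along the stand's y
- foot (a joint): lift of the sprung foot (m): 0 when it hangs down, about 0.001 to 0.003 when the packing is snug, at most 0.012. It presses down with about 4.5 N at 0, and 0.35 N more per mm
- plate0: one of four identical bright-metal forked packing plates (shims), 96 x 46 x 8 mm, about 80 g, lying on the mat. Origin: centre of underside. Own +x points to the forked end: an open slot 18 mm wide runs 45 mm in from that end, its bottom at x +3 mm. The other end (solid, x -48 to +3) is the end to hold, pinched across the 46 mm width. Two or three plates are needed
- plate1: one of four identical bright-metal forked packing plates (shims), 96 x 46 x 8 mm, about 80 g, lying on the mat. Origin: centre of underside. Own +x points to the forked end: an open slot 18 mm wide runs 45 mm in from that end, its bottom at x +3 mm. The other end (solid, x -48 to +3) is the end to hold, pinched across the 46 mm width. Two or three plates are needed
- plate2: one of four identical bright-metal forked packing plates (shims), 96 x 46 x 8 mm, about 80 g, lying on the mat. Origin: centre of underside. Own +x points to the forked end: an open slot 18 mm wide runs 45 mm in from that end, its bottom at x +3 mm. The other end (solid, x -48 to +3) is the end to hold, pinched across the 46 mm width. Two or three plates are needed
- plate3: one of four identical bright-metal forked packing plates (shims), 96 x 46 x 8 mm, about 80 g, lying on the mat. Origin: centre of underside. Own +x points to the forked end: an open slot 18 mm wide runs 45 mm in from that end, its bottom at x +3 mm. The other end (solid, x -48 to +3) is the end to hold, pinched across the 46 mm width. Two or three plates are needed
- rod: keeper rod lying on the mat, about 110 g: a dark square head 40 long x 16 x 16 mm (the part to hold), then a round steel shaft 14 mm in diameter, 185 mm long, with a tapered tip. Origin: centre of the head. Own +x points along the shaft to the tip. When threaded, +x points along the stand's +y, and with the head against the lug at y = -78 the origin is at stand x -70, y -105
- rod_tip (a point): tip of the keeper rod's shaft, on its axis, 205 mm from the rod's origin
- mat: black rubber mat, 290 x 290 x 3 mm, fixed to the bench, with plates and rod lying on it (top 3 mm up). Origin under its centre
- jar: bystander: white capped sample jar, 56 mm across, 62 tall, origin under its centre
- pot_lid: bystander: flat white plastic lid, 92 mm across, 7 thick, origin under its centre
- beaker: bystander: empty clear plastic beaker, 84 mm across, 105 tall, origin under its centre
- spatula: bystander: mixing spatula lying flat on the bench, origin about its middle
- bottle: bystander: white bottle, 52 mm across, 110 tall, origin under its centre
- opener: bystander: red plastic pail-lid opener about 180 mm long, 16 high, origin under its middle

How it is judged:
By the outcome, as a careful person would: the job done as asked, in the order asked, and still so for the second after the job is handed in, with the robot touching nothing.
It also fails if it takes over 72 s, if anything falls off the work surface, if the arm or the gripper's body presses on something with over 40 N, if the wrist force passes 120 N, or if a joint passes its speed limit or range.

ROBOT

A 6-joint arm with a two-finger parallel gripper is mounted at the origin on the work surface. World frame = base frame: x ahead of the robot, y to its left, z up, the work surface at z = 0. Lengths are in m, angles in rad, forces in N, time in s.
With the tool pointing down it reaches from about 0.35 to 0.975 m from the base axis. Payload 7.1 kg.
Tool frame: the origin (TCP) lies between the finger pads; the fingertips stand 25 mm ahead of it and the grasp point (between the pads) lies 6 mm ahead of it (manip.tips_ahead is the distance from the TCP to the fingertips, in m); z points along the fingers, y is the line along which they close (so a half turn about z gives the same grasp; the last joint's range is limited). The gripper opens to 88 mm and grips with 3 to 60 N. Pads are 20 mm wide; open, the fingers measure 115 mm over their backs; the gripper's body (75 mm by 178 mm) begins 61 mm behind the grasp point.
Start: joints at [1.297, 0.423, 1.63, -0, 1.089, -0.019], TCP at [0.158, 0.605, 0.248] pointing down, gripper open.
Joint ranges: [-3, 3], [-0.9, 2.11], [0.09, 2.58], [-1.31, 4.45], [0.11, 2.69], [-2.54, 2.54]. Speed limits (rad/s): [2.39, 2.39, 3.01, 3.14, 3.14, 3.14].

INTERFACE

Orientations are given as [roll, pitch, yaw] about the fixed x, y, z axes, in that order (R = Rz(yaw) Ry(pitch) Rx(roll)).
In Python, from workcell import manip gives the robot as it stands.
- The arm moves only by the shell command python3 -m handwheel 'ROWS'. ROWS is JSON, a list of rows, each a list of 3 entries, a list of its own where there are three numbers: the turn, a rotation vector about the tool's x, y, z normalised to -1 to 1, where 1 is 0.12 rad, then the shift along the tool's x, y, z normalised to -1 to 1, where 1 is 0.2 m, then the finger opening in mm, from 0 to 87.8. In form: [[[ax, ay, az], [dx, dy, dz], jaw], ...]. A call has 1 to 8 rows; each row shifts and turns the commanded pose from where the row before left it, along the tool's axes as they then stand; what a row does not reach is not made up. A row lasts 1/8 s, in which the tool goes at most 62.5 mm and 10.7 degrees, less where a joint would pass 70% of its speed; a pose out of reach is approached as far as the arm can. A call with a number of a shift or a turn outside -1 to 1 is refused whole. A call with a gripper value outside its range is refused whole. The fingers move at their own pace and stop on an object; the grip force is fixed at half the most. Time passes only in rows, so rows that do not move let the fingers close. It gives the time, the measured TCP pose, the force, the opening and the grip force at its end, in the units of the state.
- manip.observe(): the state, without advancing time (a new reading comes with each control period).
- manip.get_image(name): name is "scene" or "top"; returns the picture (420x560x3 uint8, red, green, blue); there is no depth.
- manip.calibration(name): a dict with "vertical_fov" (degrees; the focal length in pixels is half the picture's height over the tangent of half this angle, whatever the lens; pixels are square), "cx", "cy" (the principal point, pixels), "D" ([k1, k2, p1, p2, k3] as OpenCV has them; the pictures are not rectified), "extrinsics" (4x4, takes a point from world to camera coordinates). Camera axes: x right, y down, z forward; pixel columns grow to the right and rows downward; lengths in m; the calibration is good to about 2 mm. A picture is of the moment at which its call begins. calibration takes no time and is no camera call.
- manip.hand_in(): hands the job in; it is judged then, once.
The state is a dict: "time_s": time; "joint_positions": joint angles; "qvel": joint speeds; "effort": joint torques, N m; "ee_pos": TCP position; "orientation": TCP orientation; "wrist_force": force on the tool from outside, world axes, zero at the start; "wrist_torque": the same for the moment, N m; "finger_gap": finger opening in m; "finger_force": force on a finger pad.
Only numpy, scipy, OpenCV 4.12 (cv2) and the standard library are available. Lean on these libraries where they do the work, as an engineer would, in place of code of your own. Each camera call takes 0.05 s, during which the arm holds its last target. There are 200 camera calls.

## Working session

There is one attempt and no reset: what is moved stays moved. The work goes in short steps, Python scripts to look and compute and a shell command to move; the robot and the scene stay as the last step left them, time stands still between calls to the robot, and variables do not carry over. Pictures are saved under pics/ and viewed, at most 10 in all, crops included, and the job is handed in when it is done.

```bash
ls; mkdir -p pics; python3 - <<'E'
from workcell import manip
import cv2,numpy as np
for n in("scene","top"):
    im=manip.get_image(n); cv2.imwrite(f"pics/{n}0.png",im[:,:,::-1])
    c=manip.calibration(n); print(n,{k:(np.round(v,4).tolist()) for k,v in c.items()})
print(manip.observe())
E
```

```text
pics
scene {'vertical_fov': 49.2206, 'cx': 286.0777, 'cy': 222.4307, 'D': [-0.0654, 0.0, 0.0, 0.0, 0.0], 'extrinsics': [[0.6786, 0.7345, 0.0043, -0.3863], [0.5646, -0.5178, -0.6427, -0.2427], [-0.4699, 0.4386, -0.7661, 1.6153], [0.0, 0.0, 0.0, 1.0]]}
top {'vertical_fov': 57.2283, 'cx': 281.2015, 'cy': 208.5347, 'D': [-0.0607, 0.0, 0.0, 0.0, 0.0], 'extrinsics': [[-0.0089, -0.9994, -0.0339, 0.0738], [-0.9906, 0.0135, -0.1364, 0.5456], [0.1368, 0.0324, -0.9901, 1.1011], [0.0, 0.0, 0.0, 1.0]]}
{'time_s': 0.1, 'joint_positions': array([ 1.29697681e+00,  4.23735540e-01,  1.63056795e+00, -2.13352316e-06,
        1.08862706e+00, -1.90064208e-02]), 'qvel': array([ 0.00183011, -0.00259316, -0.00253821,  0.00055033, -0.00068692,
       -0.00031361]), 'effort': array([-6.16333455e-04, -5.45614636e+01, -2.74325538e+01,  6.44387584e-02,
        1.89870363e-02,  7.19617049e-06]), 'ee_pos': array([0.15739778, 0.60438973, 0.24701538]), 'orientation': array([-3.14025496e+00, -2.35386160e-05,  2.88678053e+00]), 'wrist_force': array([-0.39653062,  0.02923373, -1.02134395]), 'wrist_torque': array([-0.02265423,  0.02252938,  0.10159853]), 'finger_force': 0.0, 'finger_gap': 0.08792200819747176}
```

View pics/scene0.png

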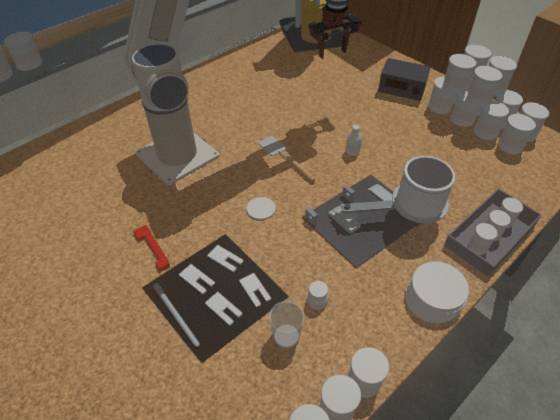

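View pics/top0.png

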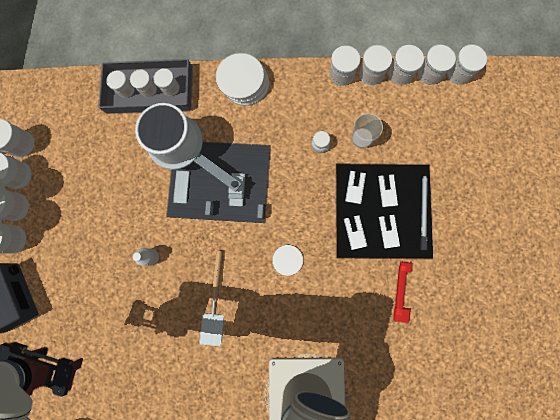

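The scene view shows the mat with four plates and the rod around (215,293), and the stand around (365,215). In the top view the stand's stud is near (236,184), with the lugs near (262,211) and (211,208). The plates are at about (355,187), (388,191), (355,232) and (389,231). The rod runs (425,178) to (424,248), with its dark head at the bottom.

```bash
cat > h.py <<'E'
from workcell import manip
import cv2,numpy as np
from scipy.spatial.transform import Rotation as R
def K(n):
    c=manip.calibration(n); f=210/np.tan(np.radians(c["vertical_fov"]/2))
    return np.array([[f,0,c["cx"]],[0,f,c["cy"]],[0,0,1]]),np.array(c["D"]),np.array(c["extrinsics"])
def w(n,px,z):
    k,D,E=K(n); u=cv2.undistortPoints(np.array(px,float).reshape(-1,1,2),k,D)[:,0]
    d=np.c_[u,np.ones(len(u))]@E[:3,:3]; o=-E[:3,:3].T@E[:3,3]
    return o+d*((z-o[2])/d[:,2])[:,None]
def proj(n,P):
    k,D,E=K(n); return cv2.projectPoints(np.array(P,float).reshape(-1,1,3),cv2.Rodrigues(E[:3,:3])[0],E[:3,3],k,D)[0][:,0]
def crop(n,x0,y0,x1,y1,s,name,im=None):
    im=manip.get_image(n) if im is None else im
    cv2.imwrite(f"pics/{name}.png",cv2.resize(im[y0:y1,x0:x1,::-1],None,fx=s,fy=s,interpolation=cv2.INTER_CUBIC))
def tri(p1,p2):
    A=[]
    for n,p in(("scene",p1),("top",p2)):
        k,D,E=K(n);u=cv2.undistortPoints(np.array(p,float).reshape(1,1,2),k,D)[0,0]
        A+=[u[0]*E[2]-E[0],u[1]*E[2]-E[1]]
    v=np.linalg.svd(np.array(A))[2][-1]; return v[:3]/v[3]
E
python3 - <<'E'
from h import *
ims={n:cv2.imread(f"pics/{n}0.png")[:,:,::-1] for n in("scene","top")}
crop("top",160,130,280,230,6,"ctop",ims["top"])
crop("scene",295,165,425,265,6,"cscene",ims["scene"])
# plates & mat in top and scene
for n,(x0,y0,x1,y1) in(("top",(325,155,440,270)),("scene",(140,230,290,355))):
    im=ims[n]; hsv=cv2.cvtColor(im,cv2.COLOR_RGB2HSV)
    box=np.zeros(im.shape[:2],np.uint8); box[y0:y1,x0:x1]=255
    if n=="top":
        m=cv2.inRange(hsv,(0,0,0),(180,255,50))&box
        m=cv2.morphologyEx(m,cv2.MORPH_CLOSE,np.ones((25,25)))
        c=max(cv2.findContours(m,0,2)[0],key=cv2.contourArea)
        P=w(n,cv2.boxPoints(cv2.minAreaRect(c)),.003); print("mat",P.round(4).tolist(),P.mean(0))
    m=cv2.inRange(hsv,(0,0,110),(180,70,255))&box
    for c in cv2.findContours(m,0,1)[0]:
        if cv2.contourArea(c)<40: continue
        P=w(n,c[:,0],.011)[:,:2].astype(np.float32)*1000
        r=cv2.minAreaRect(P); 
        # filled polygon centroid in world
        M=cv2.moments(P.reshape(-1,1,2)); g=np.array([M["m10"],M["m01"]])/M["m00"]
        print(n,"rect",np.round(r[0],1),np.round(r[1],1),round(r[2],1),"centroid",g.round(1),"solid dir deg",np.degrees(np.arctan2(*(np.array(r[0])-g)[::-1])).round(0))
E
```

```text
mat [[0.6881, -0.1021, 0.003], [0.6841, -0.3993, 0.003], [0.3987, -0.3816, 0.003], [0.4026, -0.0941, 0.003]] [ 0.54337998 -0.24427316  0.003     ]
top rect [ 477.8 -253.8] [96.3 47.6] 7.8 centroid [ 471.8 -254.5] solid dir deg 7.0
top rect [ 476.3 -151.8] [95.6 48.5] 12.8 centroid [ 470.6 -153.2] solid dir deg 14.0
top rect [ 553.1 -362.9] [ 14.  183.9] 85.4 centroid [ 556.  -363.1] solid dir deg 176.0
top rect [ 602.4 -255.7] [96.5 47.4] 5.0 centroid [ 595.6 -256.2] solid dir deg 5.0
top rect [ 613.9 -157.4] [48.7 96.2] 78.9 centroid [ 608.2 -156.2] solid dir deg -12.0
scene rect [ 736.6 -180.1] [ 52.4 129. ] 47.0 centroid [ 739.1 -175.7] solid dir deg -120.0
scene rect [ 550.9 -364.3] [ 11.3 187.4] 85.3 centroid [ 551.6 -364.4] solid dir deg 173.0
scene rect [ 604.1 -259.3] [97.8 48.3] 5.1 centroid [ 598.5 -259.6] solid dir deg 3.0
scene rect [ 615.9 -160. ] [48.1 97.7] 78.4 centroid [ 610.2 -158.9] solid dir deg -12.0
scene rect [ 479.8 -256.8] [98.6 48.2] 7.7 centroid [ 474.3 -257.6] solid dir deg 8.0
scene rect [ 478.7 -155.1] [96.8 48.4] 12.7 centroid [ 472.7 -156.6] solid dir deg 14.0
```

View pics/ctop.png

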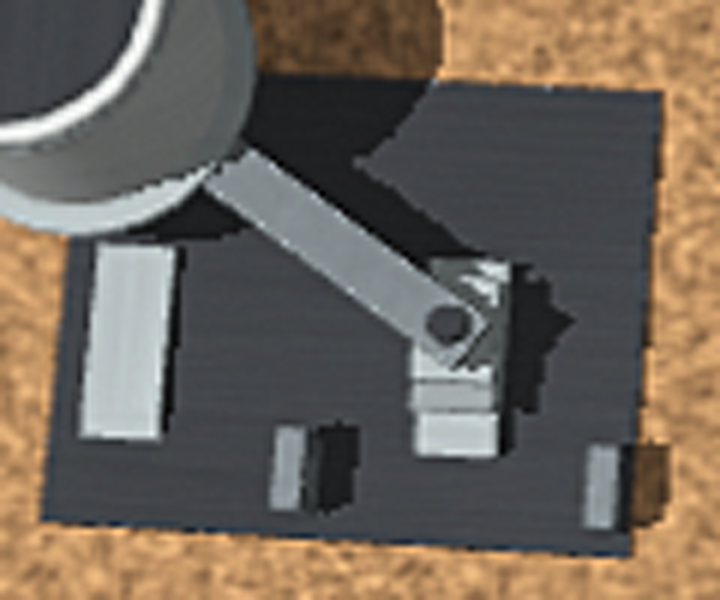

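View pics/cscene.png

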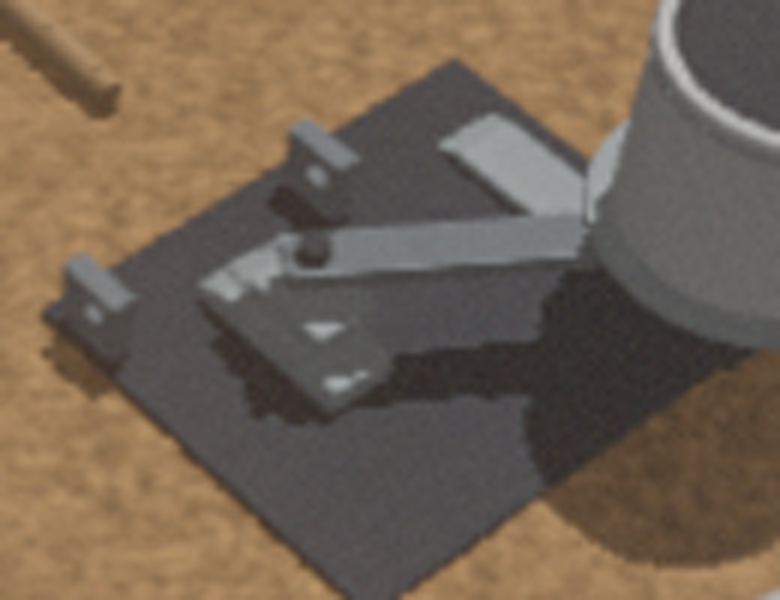

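The stand crop shows the base corners at about (662,92), (632,555) and (42,520). Lug tops are at about (603,486) and (289,468), the used seat's front at (415–500,458), and the parked seat at (80–180,243–438). The plates' forks all point roughly along world +x.

```bash
python3 - <<'E'
from h import *
T=lambda p:[160+(p[0]+.5)/6-.5,130+(p[1]+.5)/6-.5]
S=lambda p:[295+(p[0]+.5)/6-.5,165+(p[1]+.5)/6-.5]
def fit(st,wd):
    st=np.array(st,float);wd=np.array(wd)[:,:2]*1000
    a=st-st.mean(0);b=wd-wd.mean(0)
    th=np.arctan2((a[:,0]*b[:,1]-a[:,1]*b[:,0]).sum(),(a*b).sum())
    Rm=np.array([[np.cos(th),-np.sin(th)],[np.sin(th),np.cos(th)]]); t=wd.mean(0)-Rm@st.mean(0)
    print("yaw",np.degrees(th).round(2),"origin",t.round(1),"resid",(wd-(st@Rm.T+t)).round(1).tolist())
print("top"); fit([(145,-90),(-101,-90),(-101,215),(-70,-78),(-70,78)],
 np.r_[w("top",[T(p) for p in[(662,92),(632,555),(42,520)]],.006),w("top",[T((603,486)),T((289,468))],.046)])
print("scene"); fit([(-101,215),(-101,-90),(-70,-78),(-70,78)],
 np.r_[w("scene",[S(p) for p in[(455,60),(42,315)]],.006),w("scene",[S((99,282)),S((323,146))],.046)])
t=lambda s,p:print(tri(S(s),T(p)).round(4))
print("base corners z");t((455,60),(42,520));t((42,315),(632,555))
print("lug tops");t((99,282),(603,486));t((323,146),(289,468))
print("parked");t((440,145),(163,438));t((495,112),(80,438))
print("used seat front");t((200,288),(500,458))
E
```

```text
top
yaw -4.2 origin [615.8 201.9] resid [[-1.7, 0.7], [1.5, -1.0], [0.8, -0.9], [-0.2, 0.5], [-0.5, 0.7]]
scene
yaw -4.23 origin [619.1 198.8] resid [[0.9, -1.5], [2.4, -0.2], [-1.9, 1.7], [-1.4, 0.1]]
base corners z
[0.5321 0.4244 0.0006]
[0.5108 0.1192 0.0008]
lug tops
[0.5403 0.1297 0.0435]
[0.5514 0.286  0.0417]
parked
[0.5735 0.3606 0.0072]
[0.5751 0.4058 0.0031]
used seat front
[0.5598 0.1853 0.0124]
```

Both cameras agree: stand yaw is -4.2° and its origin is near (617,200) mm. Allowing for the common z bias of about -4.5 mm, the seat in use comes out as the 22 mm one, so two plates are needed. Next I work out the approach to the first plate.

```bash
cat >> h.py <<'E'
def plan(x,y,z,yaw,N,start=None):
    """rows in move units to reach pose (mm, deg) in N rows, tool down"""
    if start is None:
        o=manip.observe(); start=[*np.array(o["ee_pos"])*1000,np.degrees(o["orientation"][2])]
    s=np.array(start,float); dy=(yaw-s[3]+180)%360-180; d=(np.array([x,y,z])-s[:3])/N
    print("from",s.round(1),"dyaw",round(dy,1))
    for i in range(N):
        a=np.radians(s[3]+dy*i/N); r=np.array([d[0]*np.cos(a)+d[1]*np.sin(a), d[0]*np.sin(a)-d[1]*np.cos(a), -d[2]])/200
        print([0,0,round(-np.radians(dy/N)/.12,2)],r.round(3).tolist())
def st(x,y,o=(617.4,200.3),yaw=-4.2):
    a=np.radians(yaw); return o[0]+x*np.cos(a)-y*np.sin(a), o[1]+x*np.sin(a)+y*np.cos(a)
E
python3 -c "
from h import *
plan(444.3,-161,120,12.8,24)"
```

```text
from [157.4 604.4 247.  165.4] dyaw -152.6
[0, 0, np.float64(0.92)] [-0.098, -0.139, 0.026]
[0, 0, np.float64(0.92)] [-0.113, -0.128, 0.026]
[0, 0, np.float64(0.92)] [-0.126, -0.114, 0.026]
[0, 0, np.float64(0.92)] [-0.138, -0.1, 0.026]
[0, 0, np.float64(0.92)] [-0.148, -0.084, 0.026]
[0, 0, np.float64(0.92)] [-0.157, -0.067, 0.026]
[0, 0, np.float64(0.92)] [-0.163, -0.049, 0.026]
[0, 0, np.float64(0.92)] [-0.168, -0.031, 0.026]
[0, 0, np.float64(0.92)] [-0.17, -0.012, 0.026]
[0, 0, np.float64(0.92)] [-0.17, 0.007, 0.026]
[0, 0, np.float64(0.92)] [-0.168, 0.026, 0.026]
[0, 0, np.float64(0.92)] [-0.164, 0.044, 0.026]
[0, 0, np.float64(0.92)] [-0.158, 0.062, 0.026]
[0, 0, np.float64(0.92)] [-0.151, 0.079, 0.026]
[0, 0, np.float64(0.92)] [-0.141, 0.096, 0.026]
[0, 0, np.float64(0.92)] [-0.129, 0.111, 0.026]
[0, 0, np.float64(0.92)] [-0.116, 0.124, 0.026]
[0, 0, np.float64(0.92)] [-0.102, 0.136, 0.026]
[0, 0, np.float64(0.92)] [-0.086, 0.147, 0.026]
[0, 0, np.float64(0.92)] [-0.069, 0.156, 0.026]
[0, 0, np.float64(0.92)] [-0.052, 0.162, 0.026]
[0, 0, np.float64(0.92)] [-0.033, 0.167, 0.026]
[0, 0, np.float64(0.92)] [-0.015, 0.17, 0.026]
[0, 0, np.float64(0.92)] [0.004, 0.17, 0.026]
```

```bash
python3 -m handwheel '[[[0,0,0.92],[-0.1,-0.14,0],87],[[0,0,0.92],[-0.11,-0.13,0],87],[[0,0,0.92],[-0.125,-0.115,0],87],[[0,0,0.92],[-0.14,-0.1,0],87],[[0,0,0.92],[-0.15,-0.085,0],87],[[0,0,0.92],[-0.155,-0.065,0],87],[[0,0,0.92],[-0.165,-0.05,0],87],[[0,0,0.92],[-0.17,-0.03,0],87]]'
python3 -m handwheel '[[[0,0,0.92],[-0.17,-0.01,0],87],[[0,0,0.92],[-0.17,0.005,0],87],[[0,0,0.92],[-0.17,0.025,0],87],[[0,0,0.92],[-0.165,0.045,0],87],[[0,0,0.92],[-0.16,0.06,0],87],[[0,0,0.92],[-0.15,0.08,0],87],[[0,0,0.92],[-0.14,0.095,0],87],[[0,0,0.92],[-0.13,0.11,0],87]]'
python3 -m handwheel '[[[0,0,0.92],[-0.115,0.125,0.05],87],[[0,0,0.92],[-0.1,0.135,0.08],87],[[0,0,0.92],[-0.085,0.145,0.08],87],[[0,0,0.92],[-0.07,0.155,0.08],87],[[0,0,0.92],[-0.05,0.16,0.08],87],[[0,0,0.92],[-0.035,0.165,0.08],87],[[0,0,0.92],[-0.015,0.17,0.08],87],[[0,0,0.92],[0,0.17,0.08],87]]'
python3 -c "
from h import *
plan(444.3,-161,50,12.8,3)"
```

```text
time_s: 1.1
ee_pos: [0.2539, 0.3471, 0.2475]
orientation: [-3.141, 0.0, 2.0]
wrist_force: [-0.4, 0.2, 0.3]
finger_gap: 0.0871
finger_force: 0.0
time_s: 2.1
ee_pos: [0.3506, 0.0923, 0.2476]
orientation: [-3.141, 0.0, 1.117]
wrist_force: [0.2, 1.2, -0.4]
finger_gap: 0.0871
finger_force: 0.0
time_s: 3.1
ee_pos: [0.4478, -0.1603, 0.1249]
orientation: [-3.141, 0.0, 0.233]
wrist_force: [0.9, 0.4, 0.3]
finger_gap: 0.0867
finger_force: 0.0
from [ 447.8 -160.3  124.9   13.4] dyaw -0.6
[0, 0, np.float64(0.03)] [-0.006, -0.0, 0.125]
[0, 0, np.float64(0.03)] [-0.006, -0.0, 0.125]
[0, 0, np.float64(0.03)] [-0.006, -0.0, 0.125]
```

```bash
python3 -m handwheel '[[[0,0,0.08],[-0.017,0,0.2],87],[[0,0,0],[0,0,0.2],87],[[0,0,0],[0,0,0.05],87],[[0,0,0],[0,0,0.02],87],[[0,0,0],[0,0,0.006],87],[[0,0,0],[0,0,0],87]]'
python3 -c "
from h import *
crop('top',325,155,440,270,5,'g1')"
```

```text
time_s: 3.85
ee_pos: [0.445, -0.1602, 0.0315]
orientation: [3.14, -0.002, 0.228]
wrist_force: [-0.2, -0.2, 0.2]
finger_gap: 0.0871
finger_force: 0.0
```

View pics/g1.png

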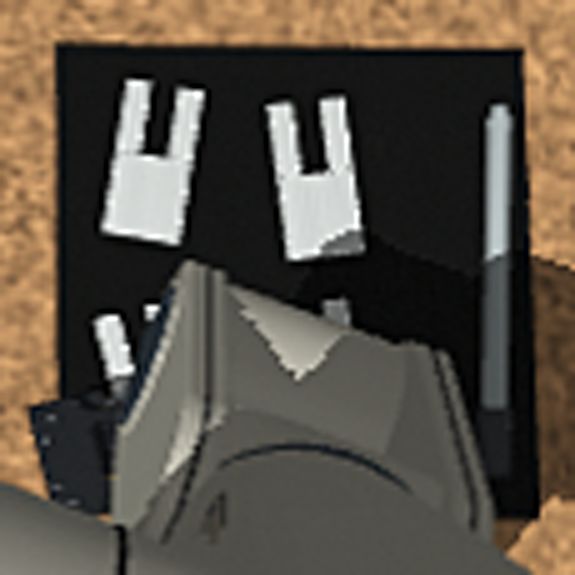

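The wrist hides the grasp area; only the plate's fork shows, at about (115,350), where I expected it. I'll lower the last bit, close and lift.

```bash
python3 -m handwheel '[[[0,0,0],[0,0,0.01],87],[[0,0,0],[0,0,0],70],[[0,0,0],[0,0,0],40],[[0,0,0],[0,0,0],40],[[0,0,0],[0,0,0],40]]'
python3 -c "
from h import *
x,y=st(-34-8-75,0)
plan(x,y,110,-4.2,7)"
```

```text
time_s: 4.53
ee_pos: [0.4443, -0.16, 0.0285]
orientation: [-3.142, 0.0, 0.228]
wrist_force: [-0.5, -0.3, -0.5]
finger_gap: 0.0506
finger_force: 0.0
from [ 444.3 -160.    28.5   13. ] dyaw -17.2
[0, 0, np.float64(0.36)] [0.099, -0.248, -0.058]
[0, 0, np.float64(0.36)] [0.088, -0.252, -0.058]
[0, 0, np.float64(0.36)] [0.077, -0.255, -0.058]
[0, 0, np.float64(0.36)] [0.066, -0.258, -0.058]
[0, 0, np.float64(0.36)] [0.055, -0.261, -0.058]
[0, 0, np.float64(0.36)] [0.044, -0.263, -0.058]
[0, 0, np.float64(0.36)] [0.032, -0.265, -0.058]
```

```bash
python3 -m handwheel '[[[0,0,0],[0,0,0],40],[[0,0,0],[0,0,0],40],[[0,0,0],[0,0,0],40],[[0,0,0],[0,0,-0.1],40],[[0,0,0],[0,0,-0.2],40],[[0,0,0],[0,0,-0.1],40]]'
python3 -c "
from h import *
x,y=st(-150,0)
plan(x,y,110,-4.2,8)"
```

```text
time_s: 5.28
ee_pos: [0.4447, -0.1602, 0.11]
orientation: [3.141, -0.001, 0.228]
wrist_force: [0.8, -0.1, -0.3]
finger_gap: 0.0457
finger_force: 30.0
from [ 444.7 -160.2  110.    13. ] dyaw -17.2
[0, 0, np.float64(0.31)] [0.066, -0.223, -0.0]
[0, 0, np.float64(0.31)] [0.058, -0.225, -0.0]
[0, 0, np.float64(0.31)] [0.049, -0.227, -0.0]
[0, 0, np.float64(0.31)] [0.041, -0.229, -0.0]
[0, 0, np.float64(0.31)] [0.032, -0.23, -0.0]
[0, 0, np.float64(0.31)] [0.024, -0.231, -0.0]
[0, 0, np.float64(0.31)] [0.015, -0.232, -0.0]
[0, 0, np.float64(0.31)] [0.006, -0.233, -0.0]
```

```bash
python3 -m handwheel '[[[0,0,0.31],[0.066,-0.224,0],40],[[0,0,0.31],[0.058,-0.226,0],40],[[0,0,0.31],[0.05,-0.228,0],40],[[0,0,0.31],[0.041,-0.23,0],40],[[0,0,0.31],[0.032,-0.23,0],40],[[0,0,0.31],[0.024,-0.23,0],40],[[0,0,0.31],[0.015,-0.232,0],40],[[0,0,0.31],[0.006,-0.233,0],40]]'
python3 -m handwheel '[[[0,0,0],[0,0,0],40],[[0,0,0],[0,0,0],40]]'
python3 - <<'E'
from h import *
im=manip.get_image('scene'); im2=manip.get_image('top')
a=cv2.resize(im[150:270,270:430,::-1],None,fx=4.5,fy=4.5,interpolation=cv2.INTER_CUBIC)
cv2.imwrite('pics/a1.png',a)
x,y=st(-150,0); plan(x,y,50,-4.2,3)
hsv=cv2.cvtColor(im2,cv2.COLOR_RGB2HSV)
E
```

```text
time_s: 6.28
ee_pos: [0.4665, 0.2135, 0.1084]
orientation: [3.141, 0.0, -0.071]
wrist_force: [1.1, -0.6, -1.5]
finger_gap: 0.0458
finger_force: 30.0
time_s: 6.52
ee_pos: [0.4661, 0.2115, 0.1082]
orientation: [3.141, 0.001, -0.069]
wrist_force: [0.1, -0.7, -1.5]
finger_gap: 0.0457
finger_force: 30.0
from [466.4 210.8 108.3  -4.1] dyaw -0.1
[0, 0, np.float64(0.01)] [0.002, -0.001, 0.097]
[0, 0, np.float64(0.01)] [0.002, -0.001, 0.097]
[0, 0, np.float64(0.01)] [0.002, -0.001, 0.097]
```

View pics/a1.png

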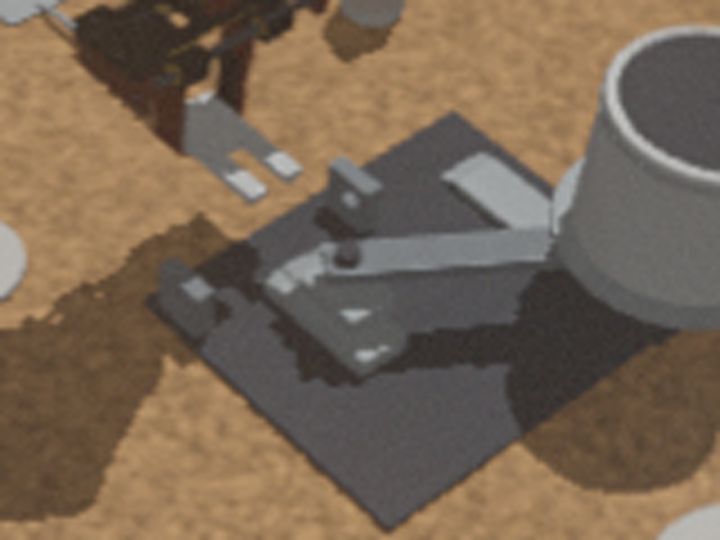

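The plate is held level with its fork end at about (250,198) to (302,165), short of and above the foot. I'll use it to check the camera bias against the robot frame.

```bash
python3 - <<'E'
from h import *
S=lambda p:[270+(p[0]+.5)/4.5-.5,150+(p[1]+.5)/4.5-.5]
o=manip.observe();p=np.array(o["ee_pos"])*1000;a=o["orientation"][2]
c=np.cos(a);s=np.sin(a)
for q,(u,v) in (((250,193),(82,-23)),((302,163),(82,23))):
    print("expect",(p[:2]+[u*c-v*s,u*s+v*c]).round(1),"seen",(w("scene",[S(q)],(p[2]-17.5)/1000)*1000).round(1))
E
python3 -m handwheel '[[[0,0,0],[0,0,0.1],40],[[0,0,0],[0,0,0.1],40],[[0,0,0],[0,0,0.07],40],[[0,0,0],[0,0,0.02],40],[[0,0,0],[0,0,0],40]]'
```

```text
expect [546.5 182. ] seen [[542.7 183.3  90.8]]
expect [549.8 227.9] seen [[546.9 229.3  90.8]]
time_s: 7.25
ee_pos: [0.4669, 0.2116, 0.0505]
orientation: [3.141, 0.0, -0.07]
wrist_force: [-0.6, -0.3, -0.4]
finger_gap: 0.0458
finger_force: 30.0
```

```bash
python3 -m handwheel '[[[0,0,0],[0.1,0.005,0],40],[[0,0,0],[0.1,0,0],40],[[0,0,0],[0.1,0,0],40],[[0,0,0],[0.08,0,0],40],[[0,0,0],[0,0,0],40]]'
```

```text
time_s: 7.88
ee_pos: [0.5438, 0.2056, 0.051]
orientation: [-3.141, -0.002, -0.071]
wrist_force: [-0.9, -0.1, -1.6]
finger_gap: 0.0455
finger_force: 30.0
```

```bash
python3 -m handwheel '[[[0,0,0],[0.05,0,0],40],[[0,0,0],[0.05,0,0],40],[[0,0,0],[0.02,0,0],40],[[0,0,0],[0,0,0],40]]'
python3 -m handwheel '[[[0,0,0],[0.015,0,0],40],[[0,0,0],[0.01,0,0],40],[[0,0,0],[0,0,0],40]]'
```

```text
time_s: 8.38
ee_pos: [0.5667, 0.2039, 0.0504]
orientation: [-3.142, -0.0, -0.07]
wrist_force: [0.9, 0.1, -0.8]
finger_gap: 0.0454
finger_force: 30.0
time_s: 8.75
ee_pos: [0.5716, 0.2036, 0.0505]
orientation: [-3.142, -0.0, -0.07]
wrist_force: [-0.5, 0.7, -0.2]
finger_gap: 0.0457
finger_force: 30.0
```

```bash
for i in 1 2; do :; done; python3 -m handwheel '[[[0,0,0],[0.01,0,0],40],[[0,0,0],[0,0,0],40]]'; python3 -m handwheel '[[[0,0,0],[0.01,0,0],40],[[0,0,0],[0,0,0],40]]'; python3 -m handwheel '[[[0,0,0],[0.008,0,0],40],[[0,0,0],[0,0,0],40]]'
```

```text
time_s: 9.0
ee_pos: [0.5736, 0.2035, 0.0505]
orientation: [-3.142, -0.0, -0.07]
wrist_force: [-0.3, -0.2, -0.7]
finger_gap: 0.0458
finger_force: 30.0
time_s: 9.25
ee_pos: [0.5744, 0.2032, 0.0502]
orientation: [3.141, 0.002, -0.07]
wrist_force: [-4.4, 1.1, 0.1]
finger_gap: 0.0457
finger_force: 30.0
time_s: 9.5
ee_pos: [0.5747, 0.2031, 0.05]
orientation: [3.14, 0.005, -0.07]
wrist_force: [-8.1, 3.2, 3.3]
finger_gap: 0.0453
finger_force: 30.0
```

Contact came at TCP x = 574 mm against an expected 575.5, so the plate is home. I'll release, lift and plan the next pick.

```bash
python3 -m handwheel '[[[0,0,0],[-0.005,0,0],40],[[0,0,0],[0,0,0],62],[[0,0,0],[0,0,0],62],[[0,0,0],[0,0,-0.1],62],[[0,0,0],[0,0,-0.2],80],[[0,0,0],[0,0,-0.2],87]]'
python3 - <<'E'
from h import *
crop('scene',290,150,410,240,6,'b1')
plan(580.5,-152.5,110,-11.3,7)
E
```

```text
time_s: 10.25
ee_pos: [0.5765, 0.2032, 0.1528]
orientation: [-3.141, -0.001, -0.07]
wrist_force: [0.7, 0.4, 0.3]
finger_gap: 0.0786
finger_force: 0.0
from [579.3 204.2 158.4  -4. ] dyaw -7.3
[0, 0, np.float64(0.15)] [0.019, 0.254, 0.035]
[0, 0, np.float64(0.15)] [0.023, 0.254, 0.035]
[0, 0, np.float64(0.15)] [0.028, 0.253, 0.035]
[0, 0, np.float64(0.15)] [0.032, 0.253, 0.035]
[0, 0, np.float64(0.15)] [0.037, 0.252, 0.035]
[0, 0, np.float64(0.15)] [0.042, 0.251, 0.035]
[0, 0, np.float64(0.15)] [0.046, 0.251, 0.035]
```

View pics/b1.png

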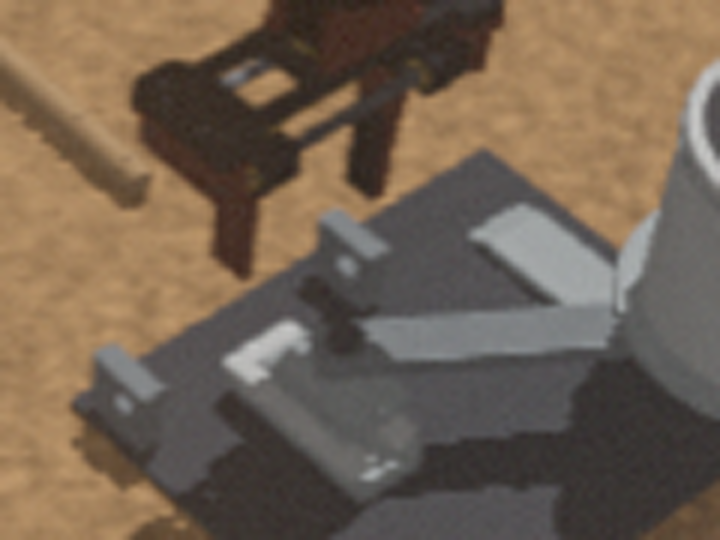

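The plate sits under the foot: its bright solid end shows in front of the lip at about (265,350). On to the second plate.

```bash
python3 -m handwheel '[[[0,0,0.15],[0.02,0.254,0],87],[[0,0,0.15],[0.023,0.254,0.035],87],[[0,0,0.15],[0.028,0.253,0.035],87],[[0,0,0.15],[0.032,0.253,0.035],87],[[0,0,0.15],[0.037,0.252,0.035],87],[[0,0,0.15],[0.042,0.251,0.05],87],[[0,0,0.15],[0.046,0.251,0.05],87],[[0,0,0],[0,0,0],87]]'
python3 -c "
from h import *
plan(580.5,-152.5,29,-11.3,3)"
```

```text
time_s: 11.3
ee_pos: [0.5777, -0.1569, 0.1031]
orientation: [3.141, -0.001, -0.201]
wrist_force: [0.1, -0.2, 0.5]
finger_gap: 0.0871
finger_force: 0.0
from [ 577.7 -156.9  103.1  -11.5] dyaw 0.2
[0, 0, np.float64(-0.01)] [0.003, -0.008, 0.124]
[0, 0, np.float64(-0.01)] [0.003, -0.008, 0.124]
[0, 0, np.float64(-0.01)] [0.003, -0.008, 0.124]
```

```bash
python3 -m handwheel '[[[0,0,0],[0.009,-0.024,0.15],87],[[0,0,0],[0,0,0.15],87],[[0,0,0],[0,0,0.05],87],[[0,0,0],[0,0,0.02],87],[[0,0,0],[0,0,0],87]]'
python3 -m handwheel '[[[0,0,0],[0,0,0],50],[[0,0,0],[0,0,0],40],[[0,0,0],[0,0,0],40],[[0,0,0],[0,0,0],40],[[0,0,0],[0,0,0],40],[[0,0,0],[0,0,0],40]]'
```

```text
time_s: 11.92
ee_pos: [0.5809, -0.149, 0.0293]
orientation: [3.142, -0.001, -0.196]
wrist_force: [-0.1, 0.1, 0.4]
finger_gap: 0.0871
finger_force: 0.0
time_s: 12.68
ee_pos: [0.5802, -0.1492, 0.0285]
orientation: [3.141, 0.0, -0.196]
wrist_force: [-1.0, -1.1, 1.8]
finger_gap: 0.0457
finger_force: 29.9
```

```bash
python3 -m handwheel '[[[0,0,0],[0,0,-0.1],40],[[0,0,0],[0,0,-0.2],40],[[0,0,0],[0,0,-0.1],40],[[0,0,0],[0,0,0],40]]'
python3 -c "
from h import *
x,y=st(-150,-.8)
plan(x,y,110,-4.2,7)"
```

```text
time_s: 13.18
ee_pos: [0.5815, -0.1494, 0.1106]
orientation: [3.141, -0.004, -0.196]
wrist_force: [0.3, 0.4, -1.1]
finger_gap: 0.0455
finger_force: 29.9
from [ 581.5 -149.4  110.6  -11.2] dyaw 7.0
[0, 0, np.float64(-0.15)] [-0.13, -0.236, 0.0]
[0, 0, np.float64(-0.15)] [-0.126, -0.239, 0.0]
[0, 0, np.float64(-0.15)] [-0.121, -0.241, 0.0]
[0, 0, np.float64(-0.15)] [-0.117, -0.243, 0.0]
[0, 0, np.float64(-0.15)] [-0.113, -0.245, 0.0]
[0, 0, np.float64(-0.15)] [-0.109, -0.247, 0.0]
[0, 0, np.float64(-0.15)] [-0.104, -0.249, 0.0]
```

```bash
python3 -m handwheel '[[[0,0,-0.15],[-0.13,-0.236,0],40],[[0,0,-0.15],[-0.126,-0.239,0],40],[[0,0,-0.15],[-0.121,-0.241,0],40],[[0,0,-0.15],[-0.117,-0.243,0],40],[[0,0,-0.15],[-0.113,-0.245,0],40],[[0,0,-0.15],[-0.109,-0.247,0],40],[[0,0,-0.15],[-0.104,-0.249,0],40],[[0,0,0],[0,0,0],40]]'
python3 -c "
from h import *
x,y=st(-150,-.8)
plan(x,y,57,-4.2,3)"
```

```text
time_s: 14.18
ee_pos: [0.4642, 0.2135, 0.1075]
orientation: [3.141, 0.002, -0.065]
wrist_force: [-0.2, -1.0, -1.5]
finger_gap: 0.0458
finger_force: 29.9
from [464.2 213.5 107.5  -3.7] dyaw -0.5
[0, 0, np.float64(0.02)] [0.006, 0.005, 0.084]
[0, 0, np.float64(0.02)] [0.006, 0.005, 0.084]
[0, 0, np.float64(0.02)] [0.006, 0.005, 0.084]
```

```bash
python3 -m handwheel '[[[0,0,0.08],[0.018,0.012,0.1],40],[[0,0,0],[0,0,0.1],40],[[0,0,0],[0,0,0.045],40],[[0,0,0],[0,0,0],40]]'
python3 -m handwheel '[[[0,0,0],[0,0,0],40]]'
```

```text
time_s: 14.68
ee_pos: [0.4689, 0.2074, 0.0586]
orientation: [3.141, 0.002, -0.08]
wrist_force: [0.6, 0.9, -1.0]
finger_gap: 0.0459
finger_force: 29.9
time_s: 14.8
ee_pos: [0.4697, 0.208, 0.0598]
orientation: [-3.141, -0.0, -0.08]
wrist_force: [0.7, -0.4, -1.0]
finger_gap: 0.0456
finger_force: 29.9
```

```bash
python3 -m handwheel '[[[0,0,-0.05],[0,-0.014,0.013],40],[[0,0,0],[0.1,0,0],40],[[0,0,0],[0.1,0,0],40],[[0,0,0],[0.06,0,0],40],[[0,0,0],[0,0,0],40],[[0,0,0],[0,0,0],40]]'
```

```text
time_s: 15.55
ee_pos: [0.5213, 0.207, 0.0569]
orientation: [3.141, -0.0, -0.074]
wrist_force: [-0.3, -3.3, -2.7]
finger_gap: 0.0455
finger_force: 29.9
```

```bash
python3 -m handwheel '[[[0,0,0],[0.04,0,0],40],[[0,0,0],[0,0,0],40]]'; python3 -m handwheel '[[[0,0,0],[0.04,0,0],40],[[0,0,0],[0,0,0],40]]'; python3 -c "
from h import *
crop('scene',290,150,410,240,6,'c1')"
```

```text
time_s: 15.8
ee_pos: [0.5288, 0.2065, 0.0567]
orientation: [3.141, 0.002, -0.074]
wrist_force: [-3.5, -0.4, -2.6]
finger_gap: 0.0458
finger_force: 29.9
time_s: 16.05
ee_pos: [0.537, 0.2061, 0.0567]
orientation: [3.141, 0.001, -0.074]
wrist_force: [-3.0, 0.4, -3.6]
finger_gap: 0.0459
finger_force: 29.9
```

View pics/c1.png

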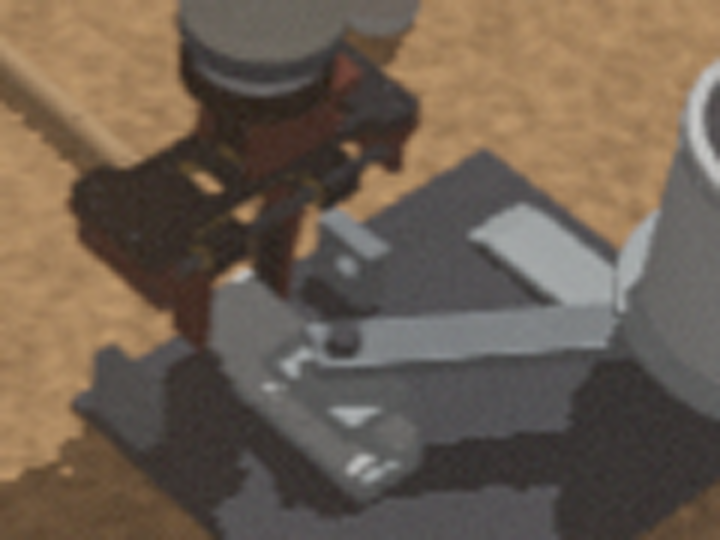

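The second plate is entering under the lip with a light push. Its solid end shows around (250,310).

```bash
python3 -m handwheel '[[[0,0,0],[0.06,0,0],40],[[0,0,0],[0.05,0,0],40],[[0,0,0],[0,0,0],40]]'; python3 -m handwheel '[[[0,0,0],[0.04,0,0],40],[[0,0,0],[0.02,0,0],40],[[0,0,0],[0,0,0],40]]'
```

```text
time_s: 16.48
ee_pos: [0.5606, 0.2044, 0.0569]
orientation: [-3.141, -0.002, -0.074]
wrist_force: [1.0, -0.0, -6.5]
finger_gap: 0.0458
finger_force: 29.9
time_s: 16.85
ee_pos: [0.5716, 0.2034, 0.0567]
orientation: [3.142, -0.0, -0.074]
wrist_force: [-2.9, -0.3, -7.3]
finger_gap: 0.0456
finger_force: 29.9
```

```bash
python3 -m handwheel '[[[0,0,0],[0.01,0,0],40],[[0,0,0],[0,0,0],40]]'; python3 -m handwheel '[[[0,0,0],[0.01,0,0],40],[[0,0,0],[0,0,0],40]]'
```

```text
time_s: 17.1
ee_pos: [0.5718, 0.2034, 0.0565]
orientation: [3.141, 0.003, -0.074]
wrist_force: [-7.4, 1.5, -4.2]
finger_gap: 0.0457
finger_force: 29.9
time_s: 17.35
ee_pos: [0.572, 0.2033, 0.0562]
orientation: [3.14, 0.007, -0.074]
wrist_force: [-12.8, 3.6, -1.1]
finger_gap: 0.0459
finger_force: 29.9
```

The push rises at 571.6 mm, against an expected 572, so it is home. Before letting go I'll lower slightly, to confirm it sits on the stack and isn't just held up by the gripper.

```bash
python3 -m handwheel '[[[0,0,0],[-0.008,0,0.005],40],[[0,0,0],[0,0,0],40]]'; python3 -m handwheel '[[[0,0,0],[0,0,0.005],40],[[0,0,0],[0,0,0],40]]'; python3 -m handwheel '[[[0,0,0],[0,0,0.005],40],[[0,0,0],[0,0,0],40]]'
```

```text
time_s: 17.6
ee_pos: [0.5719, 0.2033, 0.056]
orientation: [3.141, 0.003, -0.073]
wrist_force: [-9.7, 0.7, 1.1]
finger_gap: 0.0457
finger_force: 29.9
time_s: 17.85
ee_pos: [0.5719, 0.2033, 0.0559]
orientation: [3.141, 0.003, -0.073]
wrist_force: [-12.0, -0.1, 10.9]
finger_gap: 0.0455
finger_force: 29.9
time_s: 18.1
ee_pos: [0.572, 0.2033, 0.0559]
orientation: [3.141, 0.003, -0.074]
wrist_force: [-15.5, -1.2, 20.2]
finger_gap: 0.0454
finger_force: 30.0
```

It is firm at an underside of about 30.4 mm, which matches a 22 mm seat plus 8 mm. The second plate is therefore the snug one, with about 2.4 mm of lift. Release.

```bash
python3 -m handwheel '[[[0,0,0],[-0.002,0,-0.012],40],[[0,0,0],[0,0,0],40],[[0,0,0],[0,0,0],62],[[0,0,0],[0,0,0],62],[[0,0,0],[0,0,0],62]]'; python3 -m handwheel '[[[0,0,0],[0,0,-0.1],62],[[0,0,0],[0,0,-0.2],70],[[0,0,0],[0,0,-0.2],70],[[0,0,0],[0,0,0],70]]'
python3 - <<'E'
from h import *
a=manip.get_image('scene')[165:245,310:390,::-1]; b=manip.get_image('top')[150:230,190:270,::-1]
cv2.imwrite('pics/d1.png',cv2.resize(np.hstack([a,b]),None,fx=5,fy=5,interpolation=cv2.INTER_CUBIC))
plan(440,-352,130,-4.6,12)
E
```

```text
time_s: 18.73
ee_pos: [0.5745, 0.2036, 0.057]
orientation: [-3.141, -0.002, -0.074]
wrist_force: [0.6, 0.5, 1.4]
finger_gap: 0.0618
finger_force: 0.0
time_s: 19.23
ee_pos: [0.5759, 0.2042, 0.1611]
orientation: [-3.138, -0.008, -0.074]
wrist_force: [0.5, -0.0, 0.6]
finger_gap: 0.07
finger_force: 0.0
from [573.5 203.4 157.3  -4.2] dyaw -0.4
[0, 0, np.float64(0.0)] [-0.038, 0.235, 0.011]
[0, 0, np.float64(0.0)] [-0.038, 0.235, 0.011]
[0, 0, np.float64(0.0)] [-0.038, 0.235, 0.011]
[0, 0, np.float64(0.0)] [-0.038, 0.235, 0.011]
[0, 0, np.float64(0.0)] [-0.038, 0.235, 0.011]
[0, 0, np.float64(0.0)] [-0.038, 0.235, 0.011]
[0, 0, np.float64(0.0)] [-0.038, 0.235, 0.011]
[0, 0, np.float64(0.0)] [-0.038, 0.235, 0.011]
[0, 0, np.float64(0.0)] [-0.037, 0.235, 0.011]
[0, 0, np.float64(0.0)] [-0.037, 0.235, 0.011]
[0, 0, np.float64(0.0)] [-0.037, 0.235, 0.011]
[0, 0, np.float64(0.0)] [-0.037, 0.235, 0.011]
```

View pics/d1.png

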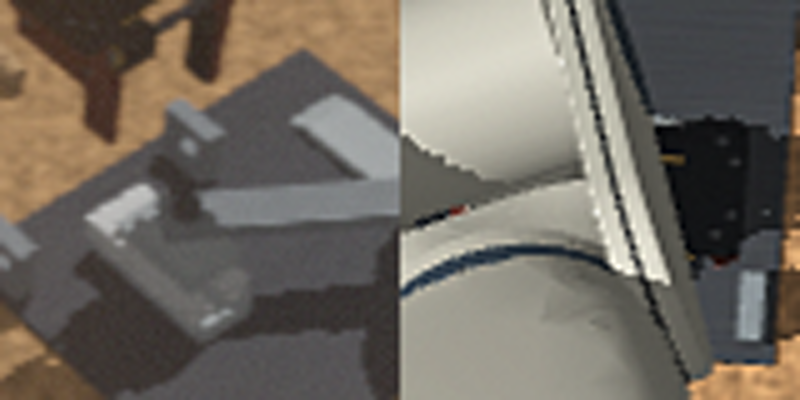

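The upper plate is home, its bright end only in front of the lip at about (125,205) on the left, and the foot rests on it. Now the rod.

```bash
python3 -m handwheel '[[[0,0,0],[-0.04,0.235,0.011],70],[[0,0,0],[-0.04,0.235,0.011],70],[[0,0,0],[-0.04,0.235,0.011],60],[[0,0,0],[-0.04,0.235,0.011],60],[[0,0,0],[-0.038,0.235,0.011],60],[[0,0,0],[-0.038,0.235,0.011],60],[[0,0,0],[-0.038,0.235,0.011],60],[[0,0,0],[-0.038,0.235,0.011],60]]'; python3 -m handwheel '[[[0,0,0],[-0.038,0.235,0.011],60],[[0,0,0],[-0.037,0.235,0.011],60],[[0,0,0],[-0.037,0.235,0.011],60],[[0,0,0.06],[-0.03,0.235,0.011],60],[[0,0,0],[0,0,0],60]]'
python3 - <<'E'
from h import *
plan(441,-354.6,31,-4.6,3)
# rod axis from scene view, shaft + dark head
for n,(x0,y0,x1,y1) in(("scene",(140,270,215,355)),):
    im=manip.get_image(n);cv2.imwrite('pics/r.png',im[:,:,::-1]); m=cv2.inRange(cv2.cvtColor(im,cv2.COLOR_RGB2HSV),(0,0,110),(180,70,255)); b=np.zeros_like(m);b[y0:y1,x0:x1]=255
    c=max(cv2.findContours(m&b,0,1)[0],key=cv2.contourArea); P=(w(n,c[:,0],.013)[:,:2]*1000).astype(np.float32)
    print(cv2.minAreaRect(P), P[P[:,0].argmin()],P[P[:,0].argmax()])
E
```

```text
time_s: 20.32
ee_pos: [0.4821, -0.1681, 0.1375]
orientation: [-3.141, 0.002, -0.074]
wrist_force: [1.2, -0.2, 0.7]
finger_gap: 0.0601
finger_force: 0.0
time_s: 20.95
ee_pos: [0.44, -0.3547, 0.1286]
orientation: [-3.141, 0.001, -0.085]
wrist_force: [-0.4, 0.4, 0.0]
finger_gap: 0.0603
finger_force: 0.0
from [ 440.  -354.7  128.6   -4.9] dyaw 0.3
[0, 0, np.float64(-0.01)] [0.002, -0.0, 0.163]
[0, 0, np.float64(-0.01)] [0.002, -0.0, 0.163]
[0, 0, np.float64(-0.01)] [0.002, -0.0, 0.163]
((481.21484375, -257.40655517578125), (98.43463134765625, 48.345619201660156), 7.269657611846924) [ 434.1543 -269.6427] [ 532.18317 -268.58575]
```

```bash
python3 -m handwheel '[[[0,0,-0.04],[0.006,0,0.2],60],[[0,0,0],[0,0,0.2],60],[[0,0,0],[0,0,0.07],60],[[0,0,0],[0,0,0.02],60],[[0,0,0],[0,0,0],60]]'; python3 -m handwheel '[[[0,0,0],[0,0,0],30],[[0,0,0],[0,0,0],8],[[0,0,0],[0,0,0],8],[[0,0,0],[0,0,0],8],[[0,0,0],[0,0,0],8],[[0,0,0],[0,0,0],8]]'
```

```text
time_s: 21.62
ee_pos: [0.4431, -0.3525, 0.0326]
orientation: [3.141, -0.001, -0.075]
wrist_force: [0.6, 0.8, -0.6]
finger_gap: 0.06
finger_force: 0.0
time_s: 22.38
ee_pos: [0.4426, -0.3527, 0.032]
orientation: [3.141, -0.0, -0.076]
wrist_force: [-0.1, -0.4, 3.1]
finger_gap: 0.0157
finger_force: 30.0
```

```bash
python3 -m handwheel '[[[0,0,0],[0,0,-0.1],8],[[0,0,0],[0,0,-0.2],8],[[0,0,0],[0,0,-0.2],8],[[0,0,0],[0,0,-0.1],8]]'
python3 -c "
from h import *
x,y=st(-70,-315)
plan(x,y,150,85.8,14)"
```

```text
time_s: 22.88
ee_pos: [0.4432, -0.353, 0.1552]
orientation: [3.14, -0.003, -0.076]
wrist_force: [0.6, -0.1, -1.5]
finger_gap: 0.0156
finger_force: 30.0
from [ 443.2 -353.   155.2   -4.4] dyaw 90.2
[0, 0, np.float64(-0.94)] [0.022, -0.089, 0.002]
[0, 0, np.float64(-0.94)] [0.032, -0.086, 0.002]
[0, 0, np.float64(-0.94)] [0.042, -0.082, 0.002]
[0, 0, np.float64(-0.94)] [0.051, -0.077, 0.002]
[0, 0, np.float64(-0.94)] [0.059, -0.071, 0.002]
[0, 0, np.float64(-0.94)] [0.066, -0.064, 0.002]
[0, 0, np.float64(-0.94)] [0.073, -0.056, 0.002]
[0, 0, np.float64(-0.94)] [0.079, -0.047, 0.002]
[0, 0, np.float64(-0.94)] [0.084, -0.038, 0.002]
[0, 0, np.float64(-0.94)] [0.087, -0.028, 0.002]
[0, 0, np.float64(-0.94)] [0.09, -0.018, 0.002]
[0, 0, np.float64(-0.94)] [0.092, -0.008, 0.002]
[0, 0, np.float64(-0.94)] [0.092, 0.002, 0.002]
[0, 0, np.float64(-0.94)] [0.091, 0.012, 0.002]
```

```bash
python3 -m handwheel '[[[0,0,-0.94],[0.022,-0.089,0],8],[[0,0,-0.94],[0.032,-0.086,0],8],[[0,0,-0.94],[0.042,-0.082,0],8],[[0,0,-0.94],[0.051,-0.077,0],8],[[0,0,-0.94],[0.059,-0.071,0],8],[[0,0,-0.94],[0.066,-0.064,0],8],[[0,0,-0.94],[0.073,-0.056,0],8],[[0,0,-0.94],[0.079,-0.047,0],8]]'; python3 -m handwheel '[[[0,0,-0.94],[0.084,-0.038,0],8],[[0,0,-0.94],[0.087,-0.028,0],8],[[0,0,-0.94],[0.09,-0.018,0],8],[[0,0,-0.94],[0.092,-0.008,0],8],[[0,0,-0.94],[0.092,0,0],8],[[0,0,-0.94],[0.091,0.012,0],8],[[0,0,0],[0,0,0],8],[[0,0,0],[0,0,0],8]]'
python3 -c "
from h import *
x,y=st(-70,-315)
plan(x,y,48,85.8,3)"
```

```text
time_s: 23.88
ee_pos: [0.4887, -0.2121, 0.153]
orientation: [3.141, -0.0, 0.83]
wrist_force: [0.2, -0.1, -1.6]
finger_gap: 0.0158
finger_force: 30.0
time_s: 24.88
ee_pos: [0.5227, -0.1082, 0.1524]
orientation: [3.141, 0.0, 1.501]
wrist_force: [-0.3, -0.1, -1.3]
finger_gap: 0.0156
finger_force: 30.0
from [ 522.7 -108.2  152.4   86. ] dyaw -0.2
[0, 0, np.float64(0.01)] [-0.001, 0.003, 0.174]
[0, 0, np.float64(0.01)] [-0.001, 0.003, 0.174]
[0, 0, np.float64(0.01)] [-0.001, 0.003, 0.174]
```

```bash
python3 -m handwheel '[[[0,0,0.03],[0,0.009,0.2],8],[[0,0,0],[0,0,0.2],8],[[0,0,0],[0,0,0.1],8],[[0,0,0],[0,0,0.02],8],[[0,0,0],[0,0,0],8],[[0,0,0],[0,0,0],8]]'
python3 - <<'E'
from h import *
a=manip.get_image('scene')[170:270,265:365,::-1]; b=manip.get_image('top')[180:280,210:310,::-1]
cv2.imwrite('pics/e1.png',cv2.resize(np.hstack([a,b]),None,fx=4,fy=4,interpolation=cv2.INTER_CUBIC))
E
```

```text
time_s: 25.62
ee_pos: [0.5252, -0.1083, 0.0489]
orientation: [3.14, 0.0, 1.499]
wrist_force: [-0.3, -0.3, -1.1]
finger_gap: 0.016
finger_force: 30.0
```

View pics/e1.png

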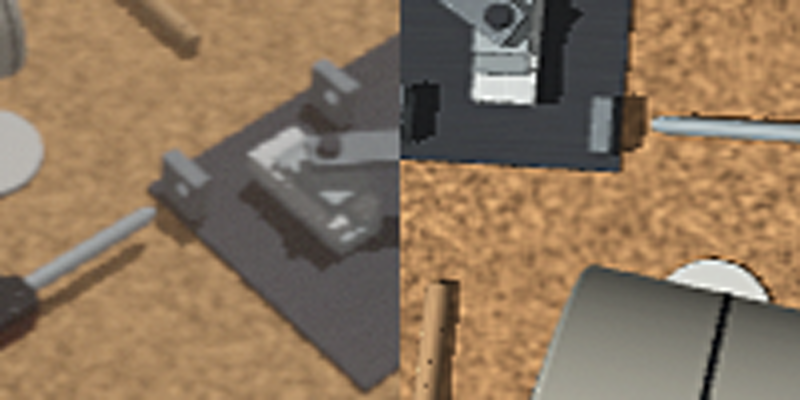

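The left half (scene) shows the rod tip at about (153,212), just short of lug A at (185,185). In the right half (top) the tip is at about (655,125) and the lug's top runs x 590–613, y 96–153. I'll work out the remaining offset in numbers.

```bash
python3 - <<'E'
from h import *
T=lambda x,y:[210+(x-400+.5)/4-.5,180+(y+.5)/4-.5]
S=lambda x,y:[265+(x+.5)/4-.5,170+(y+.5)/4-.5]
a=np.radians(-4.2);Rm=np.array([[np.cos(a),np.sin(a)],[-np.sin(a),np.cos(a)]])
def inst(p,o=(617.4,200.3)): return (Rm@(np.array(p)[:2]-o)).round(1)
o=manip.observe();p=np.array(o["ee_pos"])*1000;yw=o["orientation"][2]
tip=p[:2]+205*np.array([np.cos(yw),np.sin(yw)]); print("tip expected st",inst(tip),"tcp st",inst(p[:2]),"yaw",np.degrees(yw)-85.8)
pt=w("top",[T(655,125)],.028)[0]*1000; print("top tip",inst(pt),"lugA top",inst(w("top",[T(601.5,124.5)],.046)[0]*1000))
ps=w("scene",[S(153,212)],.028)[0]*1000; print("scene tip",inst(ps),"lugA",inst(w("scene",[S(186,169)],.046)[0]*1000))
print("tri tip",tri(S(153,212),T(655,125))*1000)
for n,f in(("top",T),("scene",S)):
    print(n,"rod dir deg", [np.degrees(np.arctan2(*(w(n,[f(*q[1])],.028)[0]-w(n,[f(*q[0])],.028)[0])[:2][::-1])) for q in ([((795,132),(655,125))] if n=="top" else [((35,281),(153,212))])])
# accurate shaft mask in top image: bright bluish pixels
im=manip.get_image("top");hsv=cv2.cvtColor(im,cv2.COLOR_RGB2HSV);R0=im[205:218,272:320].astype(int)
m=(R0[:,:,2]>=R0[:,:,0]-5)&(R0[:,:,2]>100); ys,xs=np.nonzero(m); A=np.c_[xs+272,ys+205]
P=w("top",A,.028)[:,:2]*1000; Q=np.array([inst(q) for q in P]); k=np.polyfit(Q[:,1],Q[:,0],1); print("shaft x at y=-110,-78,78",np.polyval(k,[-110,-78,78]).round(1),"n",len(Q),"ymax",Q[:,1].max())
E
```

```text
tip expected st [ -69.8 -109.4] tcp st [ -69.4 -314.4] yaw 0.10879446494071487
top tip [ -68.1 -114.2] lugA top [-72.4 -75.9]
scene tip [ -63.5 -115. ] lugA [-69.3 -78.5]
tri tip [542.34832252  92.43819757  23.16174591]
top rod dir deg [np.float64(86.34972824669823)]
scene rod dir deg [np.float64(84.24489016788338)]
shaft x at y=-110,-78,78 [-67.3 -67.1 -66.4] n 183 ymax -112.9
```

Triangulating the tip against both lug tops puts the rod about 4.5 mm too far in stand +x, with the height right. A camera bias of about +4 mm in x would also explain the plate contacts. I'll correct that and feed in gently.

```bash
python3 -m handwheel '[[[0,0,0.015],[0,-0.022,0.002],8],[[0,0,0],[0,0,0],8]]'; python3 -m handwheel '[[[0,0,0],[0.08,0,0],8],[[0,0,0],[0.04,0,0],8],[[0,0,0],[0,0,0],8]]'; python3 -m handwheel '[[[0,0,0],[0.04,0,0],8],[[0,0,0],[0.04,0,0],8],[[0,0,0],[0,0,0],8]]'
```

```text
time_s: 26.02
ee_pos: [0.5196, -0.1075, 0.0475]
orientation: [-3.141, -0.0, 1.498]
wrist_force: [-1.1, -0.7, -0.6]
finger_gap: 0.0158
finger_force: 30.0
time_s: 26.4
ee_pos: [0.5219, -0.0827, 0.0474]
orientation: [-3.141, -0.0, 1.499]
wrist_force: [-0.2, -0.1, -1.1]
finger_gap: 0.0159
finger_force: 30.0
time_s: 26.78
ee_pos: [0.5231, -0.0672, 0.0475]
orientation: [-3.142, -0.0, 1.499]
wrist_force: [-0.0, -0.3, -1.4]
finger_gap: 0.0157
finger_force: 30.0
```

```bash
python3 -m handwheel '[[[0,0,0],[0.05,0,0],8],[[0,0,0],[0.05,0,0],8],[[0,0,0],[0,0,0],8]]'; python3 -m handwheel '[[[0,0,0],[0.1,0,0],8],[[0,0,0],[0.1,0,0],8],[[0,0,0],[0.1,0,0],8],[[0,0,0],[0,0,0],8],[[0,0,0],[0,0,0],8]]'
python3 - <<'E'
from h import *
a=np.radians(-4.2);Rm=np.array([[np.cos(a),np.sin(a)],[-np.sin(a),np.cos(a)]])
inst=lambda p:Rm@(np.array(p)[:2]-(617.4,200.3))
ims={n:manip.get_image(n) for n in("top","scene")}
for n in ims:
    old=cv2.imread(f"pics/{n}0.png")[:,:,::-1].astype(int); im=ims[n].astype(int)
    # sample across rod at several stand y, find bright new pixels
    for y in(-105,-50,-20,0,20):
        L=[st(x,y) for x in np.arange(-90,-48,1.)]
        px=proj(n,[(p[0]/1000,p[1]/1000,.030) for p in L]).astype(np.float32)
        v=cv2.remap(ims[n].mean(2).astype(np.float32),px[:,0].copy(),px[:,1].copy(),cv2.INTER_LINEAR)[:,0]
        print(n,y,v[::2].round(0).astype(int).tolist())
E
```

```text
time_s: 27.15
ee_pos: [0.5246, -0.047, 0.0475]
orientation: [-3.142, -0.0, 1.499]
wrist_force: [0.5, 0.8, -0.9]
finger_gap: 0.0163
finger_force: 30.0
time_s: 27.78
ee_pos: [0.5288, 0.0117, 0.0475]
orientation: [-3.141, 0.0, 1.498]
wrist_force: [0.2, -0.6, -1.7]
finger_gap: 0.0157
finger_force: 30.0
top -105 [159, 166, 133, 87, 84, 115, 159, 178, 193, 204, 179, 129, 78, 71, 74, 83, 82, 84, 86, 90, 83]
top -50 [71, 69, 68, 67, 65, 106, 153, 181, 203, 211, 184, 131, 86, 69, 68, 71, 71, 71, 70, 69, 69]
top -20 [70, 68, 67, 68, 65, 78, 151, 182, 196, 209, 193, 148, 54, 42, 69, 82, 129, 184, 195, 202, 208]
top 0 [69, 68, 69, 68, 64, 91, 122, 143, 188, 216, 194, 141, 88, 66, 57, 70, 134, 195, 242, 234, 230]
top 20 [68, 68, 69, 70, 71, 70, 69, 69, 71, 71, 70, 70, 69, 68, 66, 100, 147, 211, 234, 240, 236]
scene -105 [122, 119, 105, 86, 66, 63, 63, 63, 62, 62, 66, 68, 67, 64, 62, 62, 61, 59, 57, 53, 52]
scene -50 [124, 123, 115, 102, 92, 89, 107, 136, 160, 162, 159, 148, 133, 118, 102, 85, 68, 58, 53, 54, 56]
scene -20 [134, 128, 113, 97, 87, 90, 101, 122, 146, 160, 156, 148, 137, 137, 152, 157, 154, 154, 151, 149, 150]
scene 0 [122, 123, 112, 98, 89, 88, 92, 110, 135, 157, 157, 147, 139, 141, 155, 174, 185, 190, 189, 187, 183]
scene 20 [132, 126, 112, 96, 88, 86, 87, 86, 84, 83, 83, 83, 93, 114, 145, 171, 185, 191, 190, 188, 184]
```

```bash
python3 -m handwheel '[[[0,0,0],[0.1,0.005,0],8],[[0,0,0],[0.1,0,0],8],[[0,0,0],[0.08,0,0],8],[[0,0,0],[0,0,0],8]]'; python3 -m handwheel '[[[0,0,0],[0.05,0,0],8],[[0,0,0],[0.04,0,0],8],[[0,0,0],[0,0,0],8]]'
```

```text
time_s: 28.38
ee_pos: [0.534, 0.0695, 0.0475]
orientation: [3.141, -0.0, 1.5]
wrist_force: [-0.7, -0.4, -1.2]
finger_gap: 0.0159
finger_force: 30.0
time_s: 28.75
ee_pos: [0.5354, 0.0862, 0.0475]
orientation: [3.141, -0.0, 1.498]
wrist_force: [0.7, -0.5, -1.3]
finger_gap: 0.0157
finger_force: 30.0
```

```bash
python3 -m handwheel '[[[0,0,0],[0.04,0,0],8],[[0,0,0],[0.03,0,0],8],[[0,0,0],[0,0,0],8]]'; python3 -m handwheel '[[[0,0,0],[0.015,0,0],8],[[0,0,0],[0,0,0],8]]'; python3 -m handwheel '[[[0,0,0],[0.01,0,0],8],[[0,0,0],[0,0,0],8]]'
```

```text
time_s: 29.12
ee_pos: [0.5364, 0.1001, 0.0475]
orientation: [3.141, -0.0, 1.498]
wrist_force: [0.8, -0.8, -1.7]
finger_gap: 0.0156
finger_force: 30.0
time_s: 29.38
ee_pos: [0.5365, 0.1028, 0.0475]
orientation: [-3.142, 0.0, 1.498]
wrist_force: [-0.4, 0.7, -1.2]
finger_gap: 0.0158
finger_force: 30.0
time_s: 29.62
ee_pos: [0.5367, 0.1048, 0.0475]
orientation: [3.142, -0.0, 1.498]
wrist_force: [0.8, 0.7, -1.2]
finger_gap: 0.0159
finger_force: 30.0
```

```bash
python3 -m handwheel '[[[0,0,0],[0.01,0,0],8],[[0,0,0],[0,0,0],8]]'; python3 -m handwheel '[[[0,0,0],[0.01,0,0],8],[[0,0,0],[0,0,0],8]]'; python3 -m handwheel '[[[0,0,0],[0.01,0,0],8],[[0,0,0],[0,0,0],8]]'
```

```text
time_s: 29.88
ee_pos: [0.5369, 0.1068, 0.0475]
orientation: [3.142, -0.0, 1.498]
wrist_force: [0.3, -0.2, -0.9]
finger_gap: 0.0159
finger_force: 30.0
time_s: 30.12
ee_pos: [0.537, 0.1088, 0.0475]
orientation: [3.142, -0.0, 1.498]
wrist_force: [0.1, 0.7, -1.6]
finger_gap: 0.0158
finger_force: 30.0
time_s: 30.38
ee_pos: [0.5372, 0.1108, 0.0475]
orientation: [3.142, -0.0, 1.498]
wrist_force: [0.0, -0.0, -0.9]
finger_gap: 0.0157
finger_force: 30.0
```

No contact yet, although by dead reckoning the head should be at the lug. A 16 mm head can enter a 20 mm hole if it is centred, so I'll measure the tip's overhang beyond lug B.

```bash
python3 - <<'E'
from h import *
ims={n:manip.get_image(n).mean(2).astype(np.float32) for n in("top","scene")}
for n in ims: cv2.imwrite(f"pics/k_{n}.png",ims[n])
def prof(n,pts,z):
    px=proj(n,[(p[0]/1000,p[1]/1000,z) for p in pts]).astype(np.float32)
    return cv2.remap(ims[n],px[:,0].copy(),px[:,1].copy(),cv2.INTER_LINEAR)[:,0].round(0).astype(int).tolist()
for n in ims:
  for x in(-77,-74,-71,-68):
    print(n,x,"along y 60..120/3:",prof(n,[st(x,y) for y in range(60,121,3)],.030))
  print(n,"lug tops z46 x=-71 y -100..-60/2",prof(n,[st(-71,y) for y in range(-100,-59,2)],.046))
  print(n,"lug tops z46 x=-71 y 60..100/2",prof(n,[st(-71,y) for y in range(60,101,2)],.046))
E
```

```text
top -77 along y 60..120/3: [140, 152, 122, 83, 78, 76, 110, 147, 145, 144, 139, 128, 123, 125, 122, 95, 66, 63, 66, 66, 66]
top -74 along y 60..120/3: [199, 201, 200, 158, 95, 73, 96, 145, 146, 145, 155, 181, 192, 194, 194, 166, 106, 65, 65, 68, 66]
top -71 along y 60..120/3: [209, 214, 225, 191, 108, 80, 93, 146, 149, 147, 158, 194, 205, 206, 213, 203, 113, 66, 68, 70, 71]
top -68 along y 60..120/3: [180, 183, 165, 102, 81, 83, 106, 147, 149, 148, 153, 175, 178, 180, 192, 144, 78, 68, 70, 71, 71]
top lug tops z46 x=-71 y -100..-60/2 [101, 102, 103, 103, 102, 102, 103, 104, 105, 106, 107, 107, 108, 109, 110, 111, 112, 114, 115, 117, 117]
top lug tops z46 x=-71 y 60..100/2 [198, 195, 166, 124, 93, 85, 83, 96, 137, 148, 149, 148, 148, 153, 174, 186, 193, 193, 200, 206, 196]
scene -77 along y 60..120/3: [101, 90, 87, 80, 79, 78, 77, 90, 114, 131, 136, 133, 120, 98, 85, 82, 81, 82, 81, 80, 80]
scene -74 along y 60..120/3: [145, 129, 104, 90, 85, 84, 82, 85, 113, 131, 134, 133, 131, 116, 99, 88, 82, 82, 82, 83, 82]
scene -71 along y 60..120/3: [157, 151, 122, 95, 91, 89, 80, 92, 117, 134, 136, 136, 139, 149, 131, 103, 85, 82, 81, 83, 83]
scene -68 along y 60..120/3: [153, 142, 113, 96, 93, 90, 84, 91, 116, 132, 136, 136, 140, 145, 144, 112, 88, 80, 82, 82, 82]
scene lug tops z46 x=-71 y -100..-60/2 [50, 50, 51, 49, 50, 52, 52, 53, 54, 55, 56, 57, 58, 57, 54, 52, 49, 47, 46, 45, 44]
scene lug tops z46 x=-71 y 60..100/2 [74, 76, 76, 76, 81, 96, 112, 125, 133, 135, 135, 131, 121, 107, 90, 85, 84, 83, 84, 87, 87][ WARN:0@1.963] global loadsave.cpp:1063 imwrite_ Unsupported depth image for selected encoder is fallbacked to CV_8U.
```

In both views the tip overhangs lug B by about 18–19 mm instead of 15, so the head has entered the hole by about 4 mm. I'll back off, lower the shaft onto the hole floor so the head's edge overlaps the lug face, then push up to contact.

```bash
python3 -m handwheel '[[[0,0,0],[-0.02,0,0],8],[[0,0,0],[-0.02,0,0],8],[[0,0,0],[0,0,0],8]]'; python3 -m handwheel '[[[0,0,0],[0,0,0.01],8],[[0,0,0],[0,0,0],8]]';  python3 -m handwheel '[[[0,0,0],[0,0,0.005],8],[[0,0,0],[0,0,0],8]]'
```

```text
time_s: 30.85
ee_pos: [0.5365, 0.1023, 0.0475]
orientation: [-3.141, 0.0, 1.497]
wrist_force: [-0.2, 0.7, -1.1]
finger_gap: 0.0157
finger_force: 30.0
time_s: 31.1
ee_pos: [0.5366, 0.1027, 0.0454]
orientation: [3.142, -0.0, 1.498]
wrist_force: [-0.3, -0.8, -0.3]
finger_gap: 0.0156
finger_force: 30.0
time_s: 31.35
ee_pos: [0.5367, 0.1028, 0.0448]
orientation: [3.141, -0.0, 1.498]
wrist_force: [-0.4, -2.0, 4.2]
finger_gap: 0.0159
finger_force: 30.0
```

```bash
python3 -m handwheel '[[[0,0,0],[0.01,0,0],8],[[0,0,0],[0,0,0],8]]'; python3 -m handwheel '[[[0,0,0],[0.01,0,0],8],[[0,0,0],[0,0,0],8]]';  python3 -m handwheel '[[[0,0,0],[0.006,0,0],8],[[0,0,0],[0,0,0],8]]'
```

```text
time_s: 31.6
ee_pos: [0.537, 0.1048, 0.0447]
orientation: [3.141, -0.0, 1.498]
wrist_force: [-0.4, -2.6, 5.4]
finger_gap: 0.0157
finger_force: 30.0
time_s: 31.85
ee_pos: [0.537, 0.1062, 0.0447]
orientation: [3.141, 0.001, 1.498]
wrist_force: [-0.1, -7.1, 6.1]
finger_gap: 0.0158
finger_force: 30.0
time_s: 32.1
ee_pos: [0.537, 0.1065, 0.0447]
orientation: [3.141, 0.002, 1.498]
wrist_force: [0.5, -12.6, 6.1]
finger_gap: 0.0157
finger_force: 30.0
```

Contact is at TCP y = 106 with 12 N of axial force, which agrees with the measured 4 mm. The head is against the lug, so I'll ease off, release and lift clear.

```bash
python3 -m handwheel '[[[0,0,0],[-0.006,0,-0.004],8],[[0,0,0],[0,0,0],8],[[0,0,0],[0,0,0],40],[[0,0,0],[0,0,0],40],[[0,0,0],[0,0,0],40]]'; python3 -m handwheel '[[[0,0,0],[0,0,-0.1],40],[[0,0,0],[0,0,-0.2],40],[[0,0,0],[0,0,-0.25],40],[[0,0,0],[-0.25,0,-0.15],40],[[0,0,0],[-0.28,0,0],40],[[0,0,0],[-0.28,0,0],40],[[0,0,0],[-0.28,0,0],40],[[0,0,0],[0,0,0],40]]'
python3 - <<'E'
from h import *
g={n:manip.get_image(n) for n in("top","scene")}
ims={n:g[n].mean(2).astype(np.float32) for n in g}
def prof(n,pts,z):
    px=proj(n,[(p[0]/1000,p[1]/1000,z) for p in pts]).astype(np.float32)
    return cv2.remap(ims[n],px[:,0].copy(),px[:,1].copy(),cv2.INTER_LINEAR)[:,0].round(0).astype(int).tolist()
for n in ims:
  print(n,"tip y 84..116/2",prof(n,[st(-72,y) for y in range(84,117,2)],.027))
  print(n,"rod a side y -140..-60/4",prof(n,[st(-72,y) for y in range(-140,-59,4)],.027))
  print(n,"plates x -80..-30/2",prof(n,[st(x,0) for x in range(-80,-29,2)],.038))
  d=np.abs(ims[n]-cv2.imread(f"pics/{n}0.png").astype(np.float32).mean(2))
  L,N=({"jar":(321,142),"beaker":(367,130),"lid":(288,261),"bottle":(147,257),"opener":(403,292)},0) if n=="top" else ({"jar":(317,295),"beaker":(286,326),"lid":(261,208),"bottle":(354,142),"spat":(285,155),"opener":(152,248)},0)
  print({k:round(float(d[y-12:y+12,x-12:x+12].mean()),1) for k,(x,y) in L.items()})
E
```

```text
time_s: 32.72
ee_pos: [0.5367, 0.107, 0.0452]
orientation: [-3.141, -0.0, 1.498]
wrist_force: [0.5, -1.0, -0.6]
finger_gap: 0.039
finger_force: 0.0
time_s: 33.72
ee_pos: [0.5206, -0.1136, 0.1854]
orientation: [3.141, 0.0, 1.493]
wrist_force: [-0.9, 0.6, -0.9]
finger_gap: 0.0401
finger_force: 0.0
top tip y 84..116/2 [135, 133, 133, 135, 164, 184, 197, 197, 189, 171, 104, 63, 58, 59, 61, 61, 62]
top rod a side y -140..-60/4 [130, 65, 54, 60, 55, 59, 66, 65, 65, 66, 65, 66, 67, 34, 28, 101, 133, 134, 134, 179, 187]
top plates x -80..-30/2 [91, 139, 178, 196, 182, 161, 145, 92, 50, 50, 101, 161, 216, 224, 217, 216, 216, 217, 219, 223, 214, 142, 137, 152, 155, 155]
{'jar': 13.8, 'beaker': 12.8, 'lid': 15.8, 'bottle': 11.5, 'opener': 31.4}
scene tip y 84..116/2 [100, 117, 134, 138, 136, 136, 134, 127, 114, 98, 90, 86, 85, 84, 84, 84, 84]
scene rod a side y -140..-60/4 [130, 130, 128, 92, 70, 85, 88, 89, 89, 88, 87, 89, 88, 81, 68, 82, 88, 123, 139, 138, 147]
scene plates x -80..-30/2 [108, 95, 89, 89, 103, 128, 155, 165, 161, 152, 144, 144, 159, 177, 187, 188, 188, 185, 176, 164, 157, 155, 156, 158, 162, 161]
{'jar': 8.1, 'beaker': 7.7, 'lid': 73.9, 'bottle': 8.2, 'spat': 36.3, 'opener': 29.7}
```

The tip overhang is now about 15–16 mm and the head runs up to the lug face. Last, I'll check that the opener and lid are unmoved, then hand in.

```bash
python3 - <<'E'
from h import *
def c(im,lo,hi,b):
    m=cv2.inRange(cv2.cvtColor(im,cv2.COLOR_RGB2HSV),lo,hi)[b[1]:b[3],b[0]:b[2]]; y,x=np.nonzero(m); return len(x),x.mean().round(1),y.mean().round(1)
new=manip.get_image("top"); old=cv2.cvtColor(cv2.imread("pics/top0.png"),cv2.COLOR_BGR2RGB)
for im in(old,new): print("opener",c(im,(0,150,60),(8,255,255),(380,250,430,335)),"lid",c(im,(0,0,160),(180,50,255),(265,235,312,285)),"plates",c(im,(0,0,110),(180,70,255),(372,165,405,255)))
print(manip.observe()["time_s"], manip.hand_in())
E
```

```text
opener (627, np.float64(21.8), np.float64(44.0)) lid (737, np.float64(22.2), np.float64(24.8)) plates (844, np.float64(16.6), np.float64(47.7))
opener (2, np.float64(31.0), np.float64(13.5)) lid (731, np.float64(22.2), np.float64(24.9)) plates (2312, np.float64(15.5), np.float64(42.7))
the job is handed in; nothing more can be done
33.875 None
```

I handed the job in at 33.9 s, with no verdict returned: two plates are pushed home and snug under the foot (lift about 2.4 mm), the other two were left on the mat, and the keeper rod is through both lugs with its head against the first. The final check showed the lid unmoved, but the arm hid the opener and I did not confirm the spatula, jar, beaker and bottle precisely, though no move went near any of them.

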